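# Make up the mounting kit and the repair kit

### The job

Make up two kits from the five stock parts in the row at the front of the table. The mounting kit goes in the tray with two equal bays: the white putty jar upright in one bay and the small bronze medallion lying flat in the other. The repair kit goes in the three-bay tray: the marker lying flat lengthwise in the long bay, and the white glue bottle and the red plug with three pins each upright in a square bay of its own, either one; everything stands flat on the tray floors, let go and at rest.

Things in the scene. Friction and masses are not known exactly. Their poses are not given: they have to be found in the camera images.
- putty_jar_mid (a point): White open putty jar standing upright, round, 52 mm across, 58 mm tall, about 0.11 kg. This point lies on its axis half-way up, 29 mm above its foot; z is its axis.
- medal_mid (a point): Small bronze medallion lying flat, a disc 55 mm across and 10 mm thick, about 0.14 kg (a much larger one, 115 mm, and other things at the back are not wanted). This point is its centre, 5 mm above the underside; z is its axis. Take it by the rim.
- glue_mid (a point): White glue bottle with red nozzle, upright, 131 mm tall, 0.15 kg. Round body 45 mm across, straight up to about 90 mm above the foot; then shoulder and nozzle (24 mm across). Point: on the axis half-way up, 65.5 mm above the foot; z is the axis. Holding it 80 to 88 mm above the foot keeps the nozzle clear of a palm. So tall that it hinders a hand working low beside it: best put in last.
- plug_mid (a point): Red plug standing upright, a round body 36 mm across and 40 mm tall with three thin steel pins on top (50 mm in all), about 0.03 kg. This point is on the axis half-way up the body, 20 mm above the foot; z is its axis. Hold it round the body.
- marker_mid (a point): Black marker pen with a white middle lying flat, 124 mm long, 18 mm wide, 20 mm high, about 0.02 kg. This point is its centre, 9 mm above its underside; y runs along its length, z up. Pinch it across at the middle.
- mount_tray: Shallow fixed plywood tray, light wooden floor, two equal bays; 123 (x) by 162 (y) mm outside. Origin: centre of its underside; x away from the robot at yaw 0, y along its length. Floor 8 mm above the table, rim 18 mm, divider 17 mm; walls 4 mm thick. Bays 115 (x) by 75 (y) mm inside, centred at x = 0, y = +39.5 and -39.5 mm.
- repair_tray: Shallow fixed plywood tray, light wooden floor, three bays; 150 (x) by 148 (y) mm outside. Origin: centre of its underside; x away from the robot at yaw 0. Floor 8 mm above the table, rim 18 mm, dividers 17 mm; walls 4 mm thick. Long bay, on the -x side: 70 (x) by 140 (y) mm inside, centre x = -36, y = 0. Two square bays, on the +x side: 68 by 68 mm inside, centres x = +37, y = +36 and -36 mm.
Mind the look-alikes: they are no part of the job. Of the things like the part that bears medal_mid, leave any that is purple; of the rest the larger one is meant.

How it is judged:
By the outcome, as a careful person would: the job done as asked, in the order asked, and still so for the second after the job is handed in, with the robot touching nothing.
It also fails if it takes over 120 s, if anything falls off the work surface, if the arm or the gripper's body presses on something with over 40 N, if the wrist force passes 120 N, or if a joint passes its speed limit or range.

### The arm

A 7-joint arm with a two-finger parallel gripper is mounted at the origin on a cart in front of the work surface, level with it; the furniture and walls round the work are solid. World frame = base frame: x ahead of the robot, y to its left, z up, the work surface at z = 0. Lengths are in mm, angles in rad, forces in N, time in s.
With the tool pointing down it reaches from about 425 to 950 mm from the base axis. Payload 16.7 kg.
Tool frame: the origin (TCP) lies at the very end of the fingers, on their centre line; the grasp point (between the pads) lies 19 mm behind it; z points along the fingers, y is the line along which they close (so a half turn about z gives the same grasp; the last joint's range is limited). The gripper opens to 94 mm and grips with 3 to 60 N. Pads are 16 mm wide; open, the fingers measure 119 mm over their backs; the gripper's body (75 mm by 177 mm) begins 78 mm behind the grasp point.
Start: joints at [1.036, 0.426, 0.074, 1.606, -0.034, 1.111, -0.067], TCP at [253.969, -625.359, 205.467] pointing down, gripper open.
Joint ranges: [-2.85, 2.85], [-0.5, 2.14], [-1.23, 1.37], [0.21, 2.46], [-1.02, 4.16], [0.16, 2.05], [-2.73, 2.73]. Speed limits (rad/s): [1.89, 1.89, 2.39, 2.39, 3.01, 3.01, 3.01].

### API

Orientations are given as a 3x3 rotation matrix whose columns are the frame's x, y, z axes.
In Python, from bench import * gives the robot as it stands.
- The arm moves only by the tool apply_moves, never from a script. Its argument "series" is a list of rows, each a list of 4 numbers: the shift along the tool's x, y, z in units of 25 mm (1.0 is 25 mm), then the turn about the tool's z in rad. A call has 1 to 20 rows; each row is the pose to reach, as a shift and turn from the pose commanded when the call began, along the tool's axes at that moment; what a row does not reach only later rows make up. A row lasts 1/12 s, in which the tool goes at most 41.7 mm and 7.16 degrees, less where a joint would pass 70% of its speed; a pose out of reach is approached as far as the arm can. A call with a gripper value outside its range is refused whole. "grip" is the closure, from -1 (fully open) to 1 (shut), set as the call begins (left out, the last holds). The fingers move at their own pace and stop on an object; "force" is the grip in N (left out, the last holds). Time passes only in rows, so rows that repeat a pose let the fingers close. It gives the time, the measured TCP pose, the force, the opening and the grip force at its end, in the units of the state.
- get_obs(): the state, without advancing time (a new reading comes with each control period).
- capture(name): name is "scene" or "top"; returns the picture (420x560x3 uint8, blue, green, red); there is no depth.
- get_calibration(name): a dict with "K" (3x3 intrinsics, pixels), "rvec" (rotation vector, rad) and "tvec" (3), from world to camera coordinates, as OpenCV has them. Camera axes: x right, y down, z forward; pixel columns grow to the right and rows downward; lengths in mm; the calibration is good to about 2 mm. A picture is of the moment at which its call begins. get_calibration takes no time and is no camera call.
- close_job(): hands the job in; it is judged then, once.
Trained networks look in the newest picture that a camera, given by its name, has taken for a name from the list of things; names that differ only in an ending like _2 or _b are one class to them, and where a whole thing is asked for, a point or a joint stands for the part that bears it (a point fixed in the world has none). Each returns a list of dicts, best first, with "score" (0 to 1); they miss things now and then, are a little off and sometimes report something else, mostly with a low value. They report only what shows in the picture. A call takes as long as a camera call. They do not tell look-alikes from the thing itself.
- find_in(camera, name): "location" ([x, y, z] in mm, in world coordinates, good to about 4 mm: the middle of the surface that is visible of it).
- mark_of(camera, name): "location" ([x, y, z] in mm, in world coordinates, good to about 4 mm: a listed point, or the origin of a listed thing).
The state is a dict: "time_s": time; "qpos": joint angles; "qvel": joint speeds; "tau": joint torques, N m; "tool_pos": TCP position; "eef_rot": TCP orientation; "ft_force": force on the tool from outside, world axes, zero at the start; "moment": the same for the moment, N m; "opening": finger opening in mm; "grip_force": force on a finger pad.
Only numpy, scipy, OpenCV 4.12 (cv2) and the standard library are available. Lean on these libraries where they do the work, as an engineer would, in place of code of your own. Each camera call takes 0.05 s, during which the arm holds its last target. There are 200 camera calls.

## Working session

There is one attempt and no reset: what is moved stays moved. The work goes in short steps, Python scripts to look and compute and a tool call to move; the robot and the scene stay as the last step left them, time stands still between calls to the robot, and variables do not carry over. Pictures are saved under pics/ and viewed, at most 16 in all, crops included, and the job is handed in when it is done.

Besides the shell and the picture viewer there is one more tool, called after "Request:" by a JSON object that holds its "op" and its "data". apply_moves: Moves the arm, as the interface text tells. Its arguments: {"type":"object","properties":{"series":{"type":"array"},"grip":{"type":"number"},"force":{"type":"number"}},"required":["series"]}

```bash
mkdir -p pics; ls
python3 - <<'E'
from bench import *
import cv2,numpy as np
s=capture("scene");t=capture("top")
cv2.imwrite("pics/s0.png",s);cv2.imwrite("pics/t0.png",t)
o=get_obs();print(o["time_s"],o["tool_pos"],np.round(o["eef_rot"],3).tolist(),o["opening"])
for c in("scene","top"):
  k=get_calibration(c);K=np.array(k["K"]);R=cv2.Rodrigues(np.array(k["rvec"],float))[0];tv=np.array(k["tvec"],float).ravel()
  print(c,"cam",-R.T@tv)
  for n in("putty_jar_mid","medal_mid","glue_mid","plug_mid","marker_mid","mount_tray","repair_tray"):
    for d in mark_of(c,n)[:4]:
      p=np.array(d["location"],float);u=K@(R@p+tv);print(n,round(d["score"],2),np.round(p),np.round(u[:2]/u[2]))
E
```

```text
pics
0.1 [ 253.82566435 -625.03416391  204.84705493] [[0.926, 0.376, -0.001], [0.376, -0.926, 0.001], [-0.0, -0.001, -1.0]] 93.92576788327837
scene cam [234.04417659 539.28762004 631.68345572]
putty_jar_mid 0.96 [ 460. -270.   29.] [337. 167.]
medal_mid 0.74 [ 408. -362.    7.] [365. 160.]
medal_mid 0.68 [ 576. -299.    2.] [299. 159.]
medal_mid 0.6 [458.  16.   3.] [293. 250.]
plug_mid 0.7 [451. 126.  22.] [273. 284.]
marker_mid 0.74 [ 453. -120.   13.] [318. 208.]
mount_tray 0.81 [625. 143.  -0.] [193. 268.]
repair_tray 0.83 [ 610. -150.    4.] [264. 186.]
repair_tray 0.48 [ 461. -266.   30.] [336. 168.]
top cam [386.09458075 -30.34540731 969.95727409]
putty_jar_mid 0.62 [ 461. -266.   28.] [386. 235.]
medal_mid 0.81 [457.  13.   8.] [266. 236.]
medal_mid 0.64 [ 406. -366.    1.] [426. 260.]
medal_mid 0.45 [ 580. -296.    6.] [395. 187.]
glue_mid 0.63 [458. 272.  65.] [149. 233.]
plug_mid 0.69 [451. 123.  18.] [219. 238.]
marker_mid 0.76 [ 456. -116.   10.] [320. 237.]
mount_tray 0.77 [626. 142.  -4.] [215. 168.]
mount_tray 0.39 [ 456. -119.    9.] [322. 237.]
repair_tray 0.73 [ 609. -151.   -2.] [334. 175.]
```

View pics/s0.png

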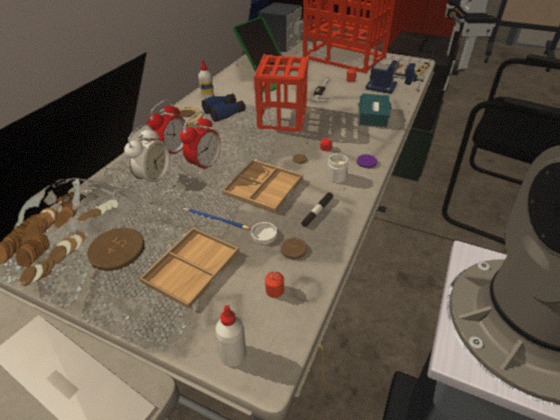

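View pics/t0.png

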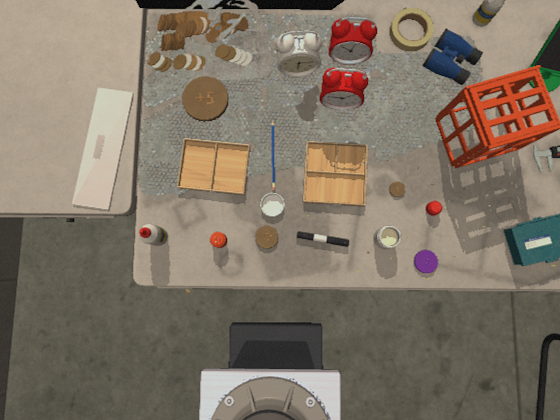

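The scene shows these candidates (top-picture pixels):
- **Medallion:** bronze (266,236), purple (426,260), smaller bronze (397,189), large one (205,97). I choose (266,236).
- **Jar:** (388,237), against the white dish at (272,205).
- **Plug:** (218,240), against the red thing at (433,208).
- **Glue:** (150,233), against the bottle at the back (487,10).
- **Marker:** (322,239).

I'll check these in a close crop.

Run:
```python
import cv2
t=cv2.imread("pics/t0.png")
cv2.imwrite("pics/t0c.png",cv2.resize(t[130:280,130:450],None,fx=2.5,fy=2.5,interpolation=cv2.INTER_CUBIC))
```

```text
(no output)
```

View pics/t0c.png

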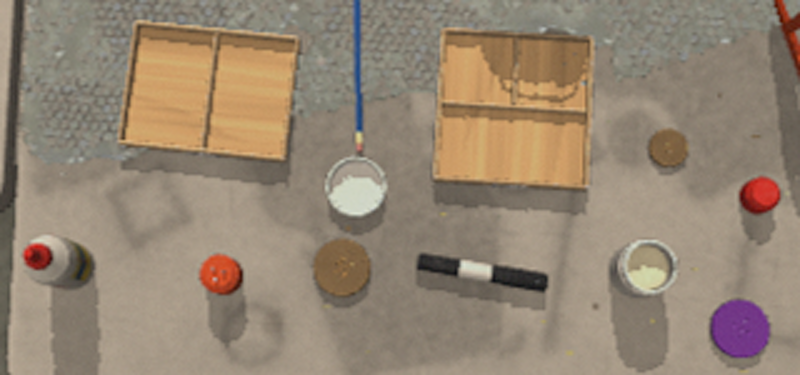

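The crop confirms the picks: medallion (342,267) is the larger bronze, the jar (645,267) is tall and open, the plug (221,274) shows pins, and the glue and marker are as listed. Both trays are slightly yawed, with the long bay of the repair tray nearest the robot. Next I'll write a helper and compute the yaws.

```bash
cat > h.py <<'E'
from bench import *
import cv2,numpy as np
def cal(c):
  k=get_calibration(c);return np.array(k["K"],float),cv2.Rodrigues(np.array(k["rvec"],float))[0],np.array(k["tvec"],float).ravel()
def px2w(c,u,v,z):
  K,R,t=cal(c);d=R.T@np.linalg.solve(K,[u,v,1]);o=-R.T@t;return o+d*(z-o[2])/d[2]
def go(*g):
  "rows for world goals (x,y,z,psi) from the present pose"
  o=get_obs();R=np.array(o["eef_rot"]);p=np.array(o["tool_pos"]);psi=np.arctan2(R[1,0],R[0,0])
  print("t",round(o["time_s"],2),"pos",np.round(p,1),"psi",round(psi,3),"open",round(o["opening"],1),"gf",round(o["grip_force"],1),"F",np.round(o["ft_force"],1),"q",np.round(o["qpos"],2))
  for x in g: print(x,"->",np.round(np.r_[R.T@(np.array(x[:3])-p)/25,psi-x[3]],2))
E
python3 - <<'E'
from h import *
def c(u,v,z):return px2w("top",130+(u+.5)/2.5-.5,130+(v+.5)/2.5-.5,z)[:2]
for n,q in(("mount",[(135,22),(299,37),(285,160),(120,142)]),("repair",[(442,29),(593,37),(588,187),(434,181)])):
  w=np.array([c(*p,18) for p in q]);print(n,w.mean(0),[np.linalg.norm(w[i]-w[i-1]) for i in range(4)])
  print([np.arctan2(*(-(w[1]-w[0]))*[-1,1]),np.arctan2(*(-(w[2]-w[3]))*[-1,1]),np.arctan2(*(w[0]-w[3])[::-1]),np.arctan2(*(w[1]-w[2])[::-1])])
a,b=c(418,262,10),c(547,282,10);print("marker",(a+b)/2,np.linalg.norm(a-b),np.arctan2(*(-(a-b)*[1,-1])))
for n,u,v,z in(("jar",645,267,58),("medal",342,267,10),("plug",221,272,40),("glue",37,256,131)):print(n,c(u,v,z))
go((461,-268,200,0),(461,-268,130,0),(461,-268,16,0))
E
```

```text
mount [625.42807001 140.92053441] [np.float64(119.00788639124083), np.float64(160.102088888374), np.float64(121.51450450042083), np.float64(158.75670585031733)]
[np.float64(-0.0841917911773217), np.float64(-0.09999692111036672), np.float64(-0.07667705268012959), np.float64(-0.08806711420593606)]
repair [ 610.67766995 -151.63503362] [np.float64(149.3876371058945), np.float64(146.2588020025119), np.float64(147.1044235270745), np.float64(146.03681904748075)]
[np.float64(-0.0449032613548934), np.float64(-0.02926111597526107), np.float64(-0.04824494120051213), np.float64(-0.04992728655733105)]
marker [ 453.46190787 -121.44749475] 123.10711441367832 -0.143793890851919
jar [ 456.08605354 -262.90607297]
medal [456.80137679  11.33387503]
plug [448.85966625 120.80926308]
glue [454.39004591 258.94575023]
t 0.8 pos [ 254.  -625.4  205.5] psi 0.386 open 93.6 gf 0.0 F [-0.   0.2 -0.4] q [ 1.04  0.43  0.07  1.61 -0.03  1.11 -0.07]
(461, -268, 200, 0) -> [ 13.05 -10.13   0.22   0.39]
(461, -268, 130, 0) -> [ 13.05 -10.13   3.02   0.39]
(461, -268, 16, 0) -> [ 13.05 -10.13   7.58   0.39]
```

Request:
{"op": "apply_moves", "data": {"series": [[6,-5,0,0.2],[12.9,-10.1,0.2,0.39],[12.9,-10.1,0.2,0.39],[12.9,-10.1,0.2,0.39],[12.9,-10.1,0.2,0.39],[12.9,-10.1,0.2,0.39],[12.9,-10.1,1,0.39],[12.9,-10.1,2,0.39],[12.9,-10.1,3,0.39],[12.9,-10.1,4,0.39],[12.9,-10.1,4,0.39],[12.9,-10.1,4,0.39],[12.9,-10.1,4,0.39],[12.9,-10.1,4,0.39]], "grip": -1}}

```text
time_s: 1.97
tool_pos: [457.7, -270.9, 106.0]
eef_rot: [[1.0, -0.005, 0.0], [-0.005, -1.0, -0.0], [0.0, 0.0, -1.0]]
ft_force: [-1.2, 0.7, 0.5]
opening: 93.7
grip_force: 0.0
```

Run:
```python
from h import *
cv2.imwrite("pics/s1.png",cv2.resize(capture("scene")[60:260,230:460],None,fx=3,fy=3))
print([(d["location"],d["score"]) for d in mark_of("scene","putty_jar_mid")[:2]])
go((459,-267,16,0),(459,-267,150,0))
```

```text
[([458.7, -267.5, 28.1], 0.72), ([455.5, 267.0, 61.5], 0.18)]
t 2.07 pos [ 457.8 -271.5  106.6] psi -0.006 open 94.1 gf 0.0 F [ 0.1 -0.4 -0. ] q [ 0.45  0.31 -0.05  2.02  0.02  0.81 -1.18]
(459, -267, 16, 0) -> [ 0.04 -0.18  3.62 -0.01]
(459, -267, 150, 0) -> [ 0.05 -0.18 -1.74 -0.01]
```

View pics/s1.png

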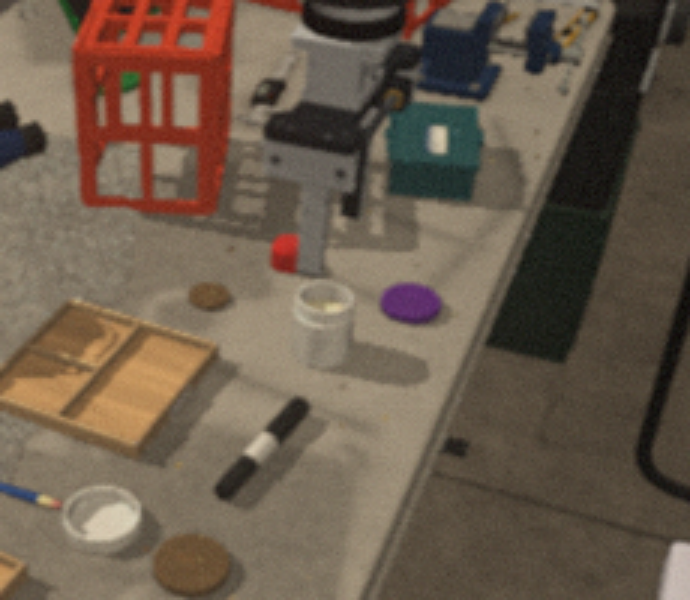

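The open fingers are above the jar (crop (325,320)) and straddle it along y. I'll go down and grip.

Request:
{"op": "apply_moves", "data": {"series": [[0.05,-0.16,1.2,0],[0.05,-0.16,2.4,0],[0.05,-0.16,3.4,0],[0.05,-0.16,3.6,0],[0.05,-0.16,3.6,0],[0.05,-0.16,3.6,0]]}}

```text
time_s: 2.57
tool_pos: [459.4, -267.0, 16.7]
eef_rot: [[1.0, -0.005, 0.001], [-0.005, -1.0, -0.001], [0.001, 0.001, -1.0]]
ft_force: [0.3, -0.2, 1.0]
opening: 93.9
grip_force: 0.0
```

Request:
{"op": "apply_moves", "data": {"series": [[0,0,0,0],[0,0,0,0],[0,0,0,0],[0,0,0,0],[0,0,0,0],[0,0,0,0],[0,0,0,0],[0,0,0,0],[0,0,0,0],[0,0,0,0]], "grip": 1, "force": 15}}

```text
time_s: 3.4
tool_pos: [459.1, -266.1, 15.6]
eef_rot: [[1.0, -0.004, 0.0], [-0.004, -1.0, -0.0], [0.0, 0.0, -1.0]]
ft_force: [-1.3, 0.2, 4.3]
opening: 51.1
grip_force: 15.0
```

Request:
{"op": "apply_moves", "data": {"series": [[0,0,-1,0],[0,0,-2,0],[0,0,-3,0],[0,0,-4,0],[0,0,-4,0],[0,0,-4,0]]}}

```text
time_s: 3.9
tool_pos: [459.6, -266.3, 116.4]
eef_rot: [[1.0, -0.004, 0.002], [-0.004, -1.0, -0.001], [0.002, 0.001, -1.0]]
ft_force: [0.1, 0.0, -2.4]
opening: 50.8
grip_force: 15.0
```

```bash
cat >> h.py <<'E'
def tr(x,y,c,a): return np.array(c)+np.array([[np.cos(a),-np.sin(a)],[np.sin(a),np.cos(a)]])@[x,y]
MC,MA,RC,RA=(625.5,142),-0.088,(610,-151),-0.043
E
python3 - <<'E'
from h import *
x,y=tr(0,-39.5,MC,MA);print(x,y)
go((x,y,116,0.8),(x,y,26,.8))
E
```

```text
622.028484620536 102.65284532561287
t 3.9 pos [ 459.6 -266.3  116.4] psi -0.004 open 50.8 gf 15.0 F [ 0.1  0.  -2.4] q [ 0.45  0.3  -0.05  2.01  0.02  0.83 -1.19]
(np.float64(622.028484620536), np.float64(102.65284532561287), 116, 0.8) -> [  6.43 -14.79   0.02  -0.8 ]
(np.float64(622.028484620536), np.float64(102.65284532561287), 26, 0.8) -> [  6.43 -14.79   3.62  -0.8 ]
```

Request:
{"op": "apply_moves", "data": {"series": [[0.4,-1,0,-0.1],[1.1,-2.5,0,-0.2],[1.7,-4,0,-0.3],[2.3,-5.5,0,-0.4],[3,-7,0,-0.5],[3.7,-8.5,0,-0.6],[4.3,-10,0,-0.7],[5,-11.5,0,-0.8],[5.6,-13,0,-0.8],[6.2,-14.2,0,-0.8],[6.43,-14.8,0,-0.8],[6.43,-14.8,0,-0.8],[6.43,-14.8,0,-0.8],[6.43,-14.8,0,-0.8]]}}

```text
time_s: 5.07
tool_pos: [620.6, 101.7, 114.4]
eef_rot: [[0.7, 0.714, -0.002], [0.714, -0.7, -0.001], [-0.002, -0.001, -1.0]]
ft_force: [-0.4, -1.6, -1.3]
opening: 50.7
grip_force: 15.0
```

Run:
```python
from h import *
x,y=tr(0,-39.5,MC,MA)
go((x,y,30,.8),(x,y,24.2,.8))
```

```text
t 5.07 pos [620.6 101.7 114.4] psi 0.795 open 50.7 gf 15.0 F [-0.4 -1.6 -1.3] q [-0.02  0.46 -0.32  1.78  0.18  0.93 -1.19]
(np.float64(622.028484620536), np.float64(102.65284532561287), 30, 0.8) -> [ 0.07  0.02  3.38 -0.01]
(np.float64(622.028484620536), np.float64(102.65284532561287), 24.2, 0.8) -> [ 0.07  0.02  3.61 -0.01]
```

Request:
{"op": "apply_moves", "data": {"series": [[0,0,1,0],[0,0,2,0],[0,0,2.8,0],[0,0,3.2,0],[0,0,3.4,0],[0,0,3.5,0],[0,0,3.58,0],[0,0,3.58,0],[0,0,3.58,0]]}}

```text
time_s: 5.82
tool_pos: [621.9, 103.2, 26.9]
eef_rot: [[0.7, 0.714, 0.001], [0.714, -0.7, 0.0], [0.001, 0.001, -1.0]]
ft_force: [-0.6, 0.6, -2.0]
opening: 50.8
grip_force: 15.0
```

Request:
{"op": "apply_moves", "data": {"series": [[0,0,0,0],[0,0,0,0],[0,0,0,0],[0,0,0,0],[0,0,0,0],[0,0,0,0],[0,0,0,0]], "grip": -1}}

```text
time_s: 6.4
tool_pos: [621.4, 103.2, 26.0]
eef_rot: [[0.7, 0.714, -0.0], [0.714, -0.7, 0.0], [0.0, -0.0, -1.0]]
ft_force: [0.5, -1.1, 0.1]
opening: 92.1
grip_force: 0.0
```

Request:
{"op": "apply_moves", "data": {"series": [[0,0,-1,0],[0,0,-2,0],[0,0,-3,0],[0,0,-4,0],[0,0,-4,0],[0,0,-4,0]]}}

```text
time_s: 6.9
tool_pos: [622.2, 103.4, 127.4]
eef_rot: [[0.7, 0.714, 0.003], [0.714, -0.7, 0.0], [0.002, 0.002, -1.0]]
ft_force: [-0.5, 0.0, -0.1]
opening: 93.6
grip_force: 0.0
```

Run:
```python
from h import *
s=capture("scene");cv2.imwrite("pics/s2.png",cv2.resize(s[180:330,120:320],None,fx=4,fy=4))
print([(d["location"],d["score"]) for d in mark_of("scene","medal_mid")[:4]])
go((457,14,110,0.3),(457,14,2,.3))
```

```text
[([456.7, 14.4, 3.7], 0.93), ([408.0, -359.2, 4.9], 0.55), ([575.3, -301.4, 6.0], 0.44), ([453.8, 125.6, 17.8], 0.35)]
t 7.0 pos [620.9 103.1 125.3] psi 0.796 open 93.7 gf 0.0 F [ 0.7  0.5 -0.7] q [-0.02  0.45 -0.32  1.77  0.17  0.95 -1.19]
(457, 14, 110, 0.3) -> [-7.13 -2.19  0.62  0.5 ]
(457, 14, 2, 0.3) -> [-7.13 -2.19  4.94  0.5 ]
```

View pics/s2.png

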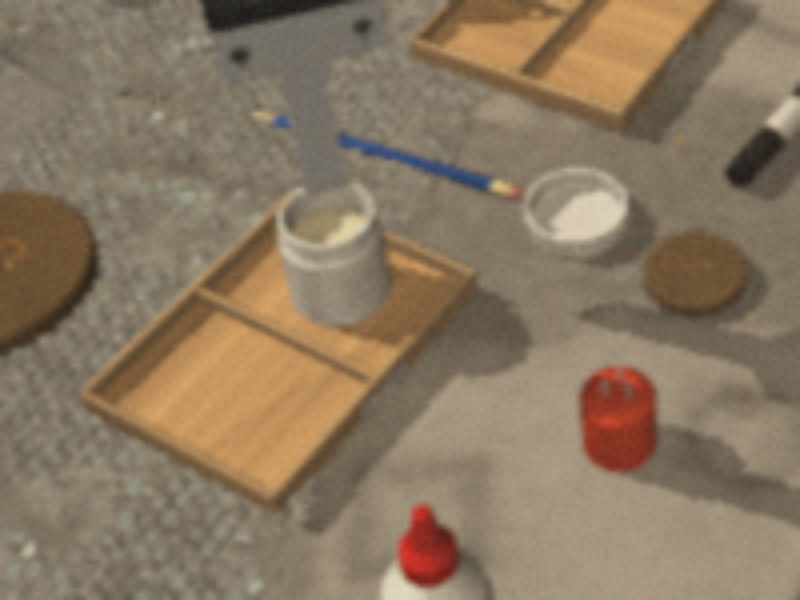

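The jar stands upright in the -y bay, crop (335,260). Now the medallion.

Request:
{"op": "apply_moves", "data": {"series": [[-1,-0.4,0,0.1],[-2.5,-0.8,0,0.2],[-4,-1.3,0,0.3],[-5.5,-1.7,0,0.4],[-7,-2.15,0.5,0.4],[-7.13,-2.19,1.5,0.4],[-7.13,-2.19,2.5,0.4],[-7.13,-2.19,3,0.4],[-7.13,-2.19,3,0.4],[-7.13,-2.19,3,0.4]], "grip": -0.66}}

```text
time_s: 7.83
tool_pos: [456.6, 14.2, 50.2]
eef_rot: [[0.923, 0.386, -0.003], [0.386, -0.923, 0.0], [-0.002, -0.001, -1.0]]
ft_force: [-0.3, -0.3, 0.9]
opening: 77.9
grip_force: 0.0
```

Run:
```python
from h import *
print([(d["location"],d["score"]) for c in("top","scene") if capture(c) is not None for d in mark_of(c,"medal_mid")[:1]])
go((457,14,10,0.4),(457,14,2,.4))
```

```text
[([408.1, -365.8, 1.0], 0.74), ([404.4, -360.3, 7.9], 0.62)]
t 8.03 pos [458.1  14.3  51.7] psi 0.396 open 78.2 gf 0.0 F [0.3 0.5 0.1] q [ 0.04  0.3  -0.24  2.2   0.12  0.65 -1.46]
(457, 14, 10, 0.4) -> [-0.05 -0.01  1.67 -0.  ]
(457, 14, 2, 0.4) -> [-0.05 -0.01  1.99 -0.  ]
```

Request:
{"op": "apply_moves", "data": {"series": [[0,0,1,0],[0,0,1.6,0],[0,0,1.8,0],[0,0,1.95,0],[0,0,1.95,0],[0,0,1.95,0]]}}

```text
time_s: 8.53
tool_pos: [458.0, 14.3, 2.9]
eef_rot: [[0.923, 0.386, 0.001], [0.386, -0.923, 0.0], [0.001, 0.0, -1.0]]
ft_force: [0.4, 0.3, 0.6]
opening: 78.2
grip_force: 0.0
```

Request:
{"op": "apply_moves", "data": {"series": [[0,0,0,0],[0,0,0,0],[0,0,0,0],[0,0,0,0],[0,0,0,0],[0,0,0,0],[0,0,0,0]], "grip": 1, "force": 25}}

```text
time_s: 9.12
tool_pos: [457.8, 14.1, 2.6]
eef_rot: [[0.923, 0.385, 0.001], [0.385, -0.923, -0.0], [0.001, 0.0, -1.0]]
ft_force: [-0.5, -0.8, 7.0]
opening: 54.4
grip_force: 25.0
```

Request:
{"op": "apply_moves", "data": {"series": [[0,0,-0.5,0],[0,0,-1.5,0],[0,0,-2.5,0],[0,0,-4,0],[0,0,-5,0],[0,0,-5,0],[0,0,-5,0]]}}

```text
time_s: 9.7
tool_pos: [458.2, 14.1, 128.3]
eef_rot: [[0.923, 0.385, 0.003], [0.385, -0.923, 0.0], [0.003, 0.001, -1.0]]
ft_force: [0.1, -0.1, -2.1]
opening: 54.2
grip_force: 25.0
```

Run:
```python
from h import *
s=capture("scene");cv2.imwrite("pics/s3.png",cv2.resize(s[140:290,200:400],None,fx=3,fy=3))
x,y=tr(0,39.5,MC,MA);print(x,y)
go((x,y,126,1.48),(x,y,10,1.48))
```

```text
628.971515379464 181.34715467438713
t 9.75 pos [457.4  14.1 127.1] psi 0.396 open 53.9 gf 25.0 F [ 0.1 -1.1 -2.8] q [ 0.07  0.18 -0.27  2.14  0.07  0.82 -1.41]
(np.float64(628.971515379464), np.float64(181.34715467438713), 126, 1.48) -> [ 8.91 -3.53  0.05 -1.08]
(np.float64(628.971515379464), np.float64(181.34715467438713), 10, 1.48) -> [ 8.91 -3.53  4.69 -1.08]
```

View pics/s3.png

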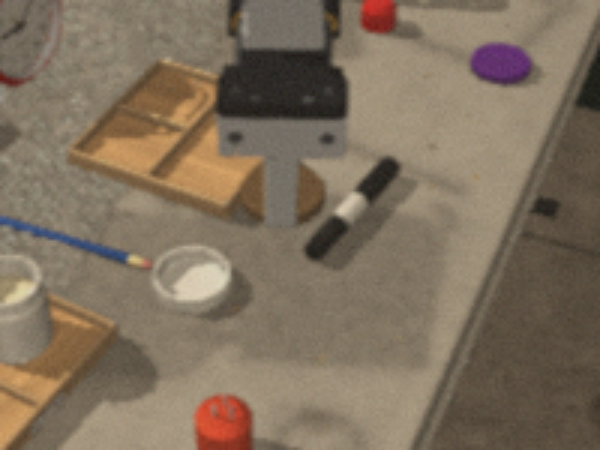

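The medallion is held level between the finger ends, crop (285,195). Carrying it to the +y bay, closing along the tray's x.

Request:
{"op": "apply_moves", "data": {"series": [[0.9,-0.3,0,-0.1],[2,-0.7,0,-0.22],[3.4,-1.3,0,-0.34],[4.8,-1.9,0,-0.46],[6.2,-2.5,0,-0.58],[7.6,-3,0,-0.7],[8.5,-3.4,0,-0.82],[8.91,-3.53,0,-0.94],[8.91,-3.53,0,-1.06],[8.91,-3.53,0,-1.08],[8.91,-3.53,0,-1.08],[8.91,-3.53,1,-1.08],[8.91,-3.53,2,-1.08],[8.91,-3.53,3,-1.08],[8.91,-3.53,3.6,-1.08],[8.91,-3.53,3.6,-1.08],[8.91,-3.53,3.6,-1.08]]}}

```text
time_s: 11.17
tool_pos: [628.6, 181.3, 37.0]
eef_rot: [[0.097, 0.995, -0.001], [0.995, -0.097, -0.0], [-0.0, -0.001, -1.0]]
ft_force: [0.6, 0.1, -1.4]
opening: 54.1
grip_force: 25.0
```

Run:
```python
from h import *
x,y=tr(0,39.5,MC,MA)
s=capture("scene");cv2.imwrite("pics/s4.png",cv2.resize(s[180:330,100:300],None,fx=3,fy=3))
go((x,y,10.8,1.48))
```

```text
t 11.22 pos [629.3 181.7  38.1] psi 1.474 open 54.3 gf 25.0 F [ 1.5 -0.  -0.7] q [-0.06  0.61 -0.44  1.76  0.33  0.85 -0.74]
(np.float64(628.971515379464), np.float64(181.34715467438713), 10.8, 1.48) -> [-0.02 -0.01  1.09 -0.01]
```

View pics/s4.png

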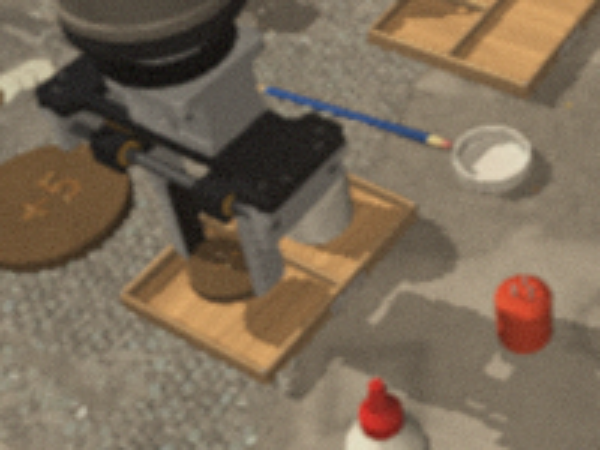

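The medallion hangs over the empty bay, crop (225,270), clear of the jar. Lowering.

Request:
{"op": "apply_moves", "data": {"series": [[0,0,0.5,0],[0,0,0.8,0],[0,0,1,0],[0,0,1.07,0],[0,0,1.07,0],[0,0,1.07,0]]}}

```text
time_s: 11.72
tool_pos: [629.1, 181.5, 10.5]
eef_rot: [[0.095, 0.995, 0.0], [0.995, -0.095, 0.0], [0.0, 0.0, -1.0]]
ft_force: [-0.0, 0.8, -1.6]
opening: 54.4
grip_force: 25.0
```

Request:
{"op": "apply_moves", "data": {"series": [[0,0,0,0],[0,0,0,0],[0,0,0,0],[0,0,0,0],[0,0,0,0],[0,0,0,0]], "grip": -0.53}}

```text
time_s: 12.22
tool_pos: [629.1, 181.5, 10.5]
eef_rot: [[0.095, 0.995, 0.0], [0.995, -0.095, 0.0], [0.0, 0.0, -1.0]]
ft_force: [-0.4, -0.8, -0.4]
opening: 71.9
grip_force: 0.0
```

Request:
{"op": "apply_moves", "data": {"series": [[0,0,-0.5,0],[0,0,-2,0],[0,0,-3.5,0],[0,0,-4.8,0],[0,0,-4.8,0],[0,0,-4.8,0]]}}

```text
time_s: 12.72
tool_pos: [630.2, 181.9, 133.6]
eef_rot: [[0.095, 0.995, 0.004], [0.995, -0.095, 0.001], [0.001, 0.004, -1.0]]
ft_force: [0.2, -0.6, 0.0]
opening: 71.8
grip_force: 0.0
```

Run:
```python
from h import *
for c in("top","scene"):
  capture(c)
  for n in("marker_mid","medal_mid","repair_tray"):print(c,n,[(np.round(d["location"]),round(d["score"],2)) for d in mark_of(c,n)[:2]])
go((454,-119,120,1.43),(454,-119,40,1.43))
```

```text
top marker_mid [(array([ 453., -119.,    8.]), 0.78)]
top medal_mid [(array([ 407., -364.,    1.]), 0.73), (array([ 579., -295.,    4.]), 0.45)]
top repair_tray [(array([ 609., -154.,    0.]), 0.95)]
scene marker_mid [(array([ 455., -121.,   11.]), 0.61), (array([455., 270.,  58.]), 0.2)]
scene medal_mid [(array([ 407., -361.,    5.]), 0.79), (array([628., 180.,  10.]), 0.73)]
scene repair_tray [(array([626., 180.,  11.]), 0.73), (array([ 609., -150.,    3.]), 0.61)]
t 13.12 pos [628.7 181.5 129.7] psi 1.476 open 71.4 gf 0.0 F [-0.4 -0.3 -0.3] q [-0.03  0.51 -0.48  1.7   0.27  1.   -0.69]
(454, -119, 120, 1.43) -> [-12.63  -5.82   0.4    0.05]
(454, -119, 40, 1.43) -> [-12.63  -5.81   3.6    0.05]
```

Request:
{"op": "apply_moves", "data": {"series": [[-1,-0.5,0,0.05],[-2.5,-1.2,0,0.05],[-4,-1.9,0,0.05],[-5.5,-2.6,0,0.05],[-7,-3.2,0,0.05],[-8.5,-3.9,0,0.05],[-10,-4.6,0,0.05],[-11.5,-5.3,0,0.05],[-12.6,-5.82,0.3,0.05],[-12.65,-5.82,1,0.05],[-12.65,-5.82,2,0.05],[-12.65,-5.82,3,0.05],[-12.65,-5.82,3.6,0.05],[-12.65,-5.82,3.6,0.05],[-12.65,-5.82,3.6,0.05]], "grip": -0.2}}

```text
time_s: 14.37
tool_pos: [453.7, -119.2, 40.1]
eef_rot: [[0.144, 0.99, -0.002], [0.99, -0.144, 0.001], [0.001, -0.002, -1.0]]
ft_force: [0.4, -0.7, 0.6]
opening: 56.1
grip_force: 0.0
```

Run:
```python
from h import *
s=capture("scene");cv2.imwrite("pics/s5.png",np.hstack([cv2.resize(s[130:260,240:370],None,fx=3,fy=3),cv2.resize(capture("top")[170:300,260:390],None,fx=3,fy=3)]))
go((454,-120,3,1.43))
```

```text
t 14.47 pos [ 454.8 -119.5   41.4] psi 1.426 open 56.4 gf 0.0 F [ 0.5 -0.1  0.2] q [ 0.45  0.35 -0.38  2.17  0.22  0.65 -0.23]
(454, -120, 3, 1.43) -> [-0.03 -0.03  1.53 -0.  ]
```

View pics/s5.png

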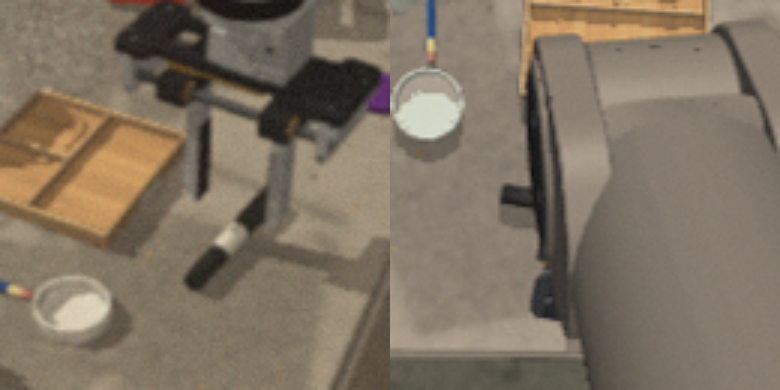

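The fingers straddle the marker's white middle, crop (230,235). Going down, gripping and lifting.

Request:
{"op": "apply_moves", "data": {"series": [[0,0,0.6,0],[0,0,1.1,0],[0,0,1.4,0],[0,0,1.5,0],[0,0,1.5,0],[0,0,1.5,0]]}}

```text
time_s: 14.97
tool_pos: [454.6, -119.5, 3.6]
eef_rot: [[0.144, 0.99, 0.001], [0.99, -0.144, -0.0], [-0.0, 0.001, -1.0]]
ft_force: [-1.1, -0.1, 0.2]
opening: 56.1
grip_force: 0.0
```

Request:
{"op": "apply_moves", "data": {"series": [[0,0,0,0],[0,0,0,0],[0,0,0,0],[0,0,0,0],[0,0,0,0],[0,0,0,0],[0,0,0,0],[0,0,0,0]], "grip": 1, "force": 10}}

```text
time_s: 15.63
tool_pos: [454.2, -119.5, 3.1]
eef_rot: [[0.144, 0.99, 0.0], [0.99, -0.144, 0.0], [0.0, 0.0, -1.0]]
ft_force: [-1.0, 0.4, 2.5]
opening: 18.4
grip_force: 10.0
```

Request:
{"op": "apply_moves", "data": {"series": [[0,0,-0.5,0],[0,0,-1.5,0],[0,0,-2.5,0],[0,0,-3,0],[0,0,-3,0],[0,0,-3,0]]}}

```text
time_s: 16.13
tool_pos: [454.4, -119.7, 78.3]
eef_rot: [[0.145, 0.989, 0.001], [0.989, -0.145, -0.001], [-0.0, 0.001, -1.0]]
ft_force: [0.0, 0.3, -0.3]
opening: 18.2
grip_force: 10.0
```

Run:
```python
from h import *
x,y=tr(-36,0,RC,RA);print(x,y)
go((x,y,78,1.528),(x,y,11,1.528))
```

```text
574.0332768721146 -149.4524769978994
t 16.13 pos [ 454.4 -119.7   78.3] psi 1.425 open 18.2 gf 10.0 F [ 0.   0.3 -0.3] q [ 0.48  0.29 -0.41  2.15  0.17  0.73 -0.19]
(np.float64(574.0332768721146), np.float64(-149.4524769978994), 78, 1.528) -> [-0.48  4.91  0.02 -0.1 ]
(np.float64(574.0332768721146), np.float64(-149.4524769978994), 11, 1.528) -> [-0.48  4.9   2.7  -0.1 ]
```

Request:
{"op": "apply_moves", "data": {"series": [[-0.1,1,0,-0.03],[-0.2,2.3,0,-0.06],[-0.35,3.6,0,-0.1],[-0.48,4.6,0,-0.1],[-0.48,4.9,0,-0.1],[-0.48,4.9,0.5,-0.1],[-0.48,4.9,1.2,-0.1],[-0.48,4.9,1.5,-0.1],[-0.48,4.9,1.5,-0.1],[-0.48,4.9,1.5,-0.1]]}}

```text
time_s: 16.97
tool_pos: [572.4, -148.7, 39.7]
eef_rot: [[0.045, 0.999, -0.002], [0.999, -0.045, 0.0], [0.0, -0.002, -1.0]]
ft_force: [-0.0, -0.1, -0.3]
opening: 18.6
grip_force: 10.0
```

Run:
```python
from h import *
x,y=tr(-36,0,RC,RA)
s=capture("scene");cv2.imwrite("pics/s6.png",cv2.resize(s[120:230,200:340],None,fx=5,fy=5))
print([(np.round(d["location"]),round(d["score"],2)) for d in mark_of("scene","marker_mid")[:2]])
go((x,y,11,1.528))
K,R,t=cal("scene")
for q in((-71,70),(-71,-70),(-1,70),(-1,-70)):
  w=np.r_[tr(*q,RC,RA),18];u=K@(R@w+t);print(q,(u[:2]/u[2]-[200,120])*5)
for s_ in(62,-62):
  w=np.r_[tr(-36,s_,RC,RA),49];u=K@(R@w+t);print("marker end",(u[:2]/u[2]-[200,120])*5)
```

```text
[(array([ 570., -150.,   46.]), 0.72)]
t 17.07 pos [ 573.6 -149.    41. ] psi 1.526 open 18.5 gf 10.0 F [ 0.2 -0.4  0.4] q [ 0.44  0.51 -0.37  1.91  0.26  0.77 -0.12]
(np.float64(574.0332768721146), np.float64(-149.4524769978994), 11, 1.528) -> [-0.02  0.02  1.2  -0.  ]
(-71, 70) [379.50772041 434.0628016 ]
(-71, -70) [507.25096167 271.76618891]
(-1, 70) [250.1103134  390.52643094]
(-1, -70) [386.55538597 235.96347635]
marker end [319.58279017 351.53698871]
marker end [439.21827974 212.71792889]
```

View pics/s6.png

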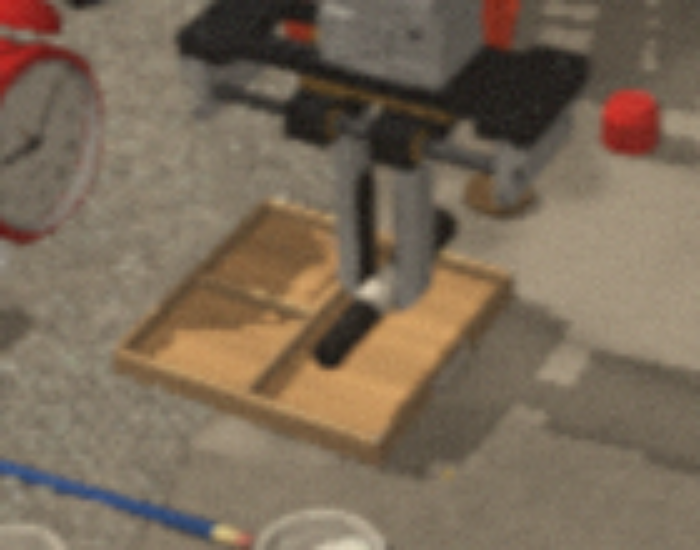

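The marker hangs lengthwise over the long bay, with its ends at crop (328,355) and (445,222), where predicted. Lowering.

Request:
{"op": "apply_moves", "data": {"series": [[0,0,0.5,0],[0,0,0.9,0],[0,0,1.1,0],[0,0,1.17,0],[0,0,1.17,0],[0,0,1.17,0]]}}

```text
time_s: 17.57
tool_pos: [573.5, -149.0, 10.8]
eef_rot: [[0.045, 0.999, -0.0], [0.999, -0.045, 0.0], [0.0, -0.0, -1.0]]
ft_force: [0.0, -0.7, -0.1]
opening: 18.4
grip_force: 10.0
```

Request:
{"op": "apply_moves", "data": {"series": [[0,0,0,0],[0,0,0,0],[0,0,0,0],[0,0,0,0],[0,0,0,0],[0,0,0,0]], "grip": 0.3}}

```text
time_s: 18.07
tool_pos: [573.7, -149.1, 11.3]
eef_rot: [[0.045, 0.999, 0.0], [0.999, -0.045, 0.0], [0.0, 0.0, -1.0]]
ft_force: [-0.3, 0.1, -0.2]
opening: 33.0
grip_force: 0.0
```

Request:
{"op": "apply_moves", "data": {"series": [[0,0,-0.5,0],[0,0,-2,0],[0,0,-3.5,0],[0,0,-4,0],[0,0,-4,0],[0,0,-4,0]]}}

```text
time_s: 18.57
tool_pos: [574.1, -149.3, 112.5]
eef_rot: [[0.045, 0.999, 0.002], [0.999, -0.045, -0.001], [-0.001, 0.002, -1.0]]
ft_force: [-0.1, -0.4, -0.7]
opening: 33.0
grip_force: 0.0
```

Run:
```python
from h import *
for c in("top","scene"):
  capture(c)
  for n in("marker_mid","plug_mid","glue_mid"):print(c,n,[(np.round(d["location"]),round(d["score"],2)) for d in mark_of(c,n)[:2]])
go((451,124,110,1),(451,124,12,1))
```

```text
top marker_mid [(array([ 572., -148.,   16.]), 0.48)]
top plug_mid [(array([447., 125.,  19.]), 0.68)]
top glue_mid [(array([459., 272.,  64.]), 0.75)]
scene marker_mid [(array([ 572., -150.,   21.]), 0.81)]
scene plug_mid []
scene glue_mid [(array([628., 143.,   0.]), 0.17)]
t 18.97 pos [ 573.4 -149.   110.6] psi 1.526 open 33.5 gf 0.0 F [-0.3  0.2  0.8] q [ 0.47  0.42 -0.4   1.86  0.21  0.9  -0.08]
(451, 124, 110, 1) -> [10.69 -5.38  0.03  0.53]
(451, 124, 12, 1) -> [10.69 -5.38  3.95  0.53]
```

Request:
{"op": "apply_moves", "data": {"series": [[1,-0.5,0,0.1],[2.4,-1.2,0,0.2],[3.8,-1.9,0,0.3],[5.2,-2.6,0,0.4],[6.6,-3.3,0,0.5],[8,-4,0,0.53],[9.4,-4.7,0,0.53],[10.3,-5.2,0,0.53],[10.69,-5.4,0,0.53],[10.69,-5.4,0.5,0.53],[10.69,-5.4,1.5,0.53],[10.69,-5.4,1.8,0.53],[10.69,-5.4,1.8,0.53],[10.69,-5.4,1.8,0.53]], "grip": -0.8}}

```text
time_s: 20.13
tool_pos: [450.7, 123.6, 66.3]
eef_rot: [[0.544, 0.839, -0.001], [0.839, -0.544, -0.0], [-0.001, -0.001, -1.0]]
ft_force: [0.0, -0.2, -0.5]
opening: 84.7
grip_force: 0.0
```

Run:
```python
from h import *
s=capture("scene");cv2.imwrite("pics/s7.png",cv2.resize(s[200:330,200:360],None,fx=3,fy=3))
print([(np.round(d["location"]),round(d["score"],2)) for d in mark_of("scene","plug_mid")[:2]])
go((450,124,12,1))
```

```text
[(array([449., 126.,  20.]), 0.89), (array([628., 180.,  12.]), 0.25)]
t 20.23 pos [451.4 123.9  67. ] psi 0.995 open 84.1 gf 0.0 F [0.4 0.5 0.1] q [-0.03  0.31 -0.43  2.16  0.2   0.71 -1.17]
(450, 124, 12, 1) -> [-0.03 -0.05  2.2  -0.  ]
```

View pics/s7.png

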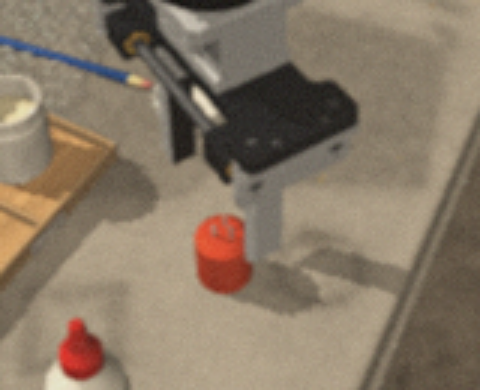

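The plug at crop (222,252) is between the open fingers, with its pins visible. Going down, gripping and lifting.

Request:
{"op": "apply_moves", "data": {"series": [[0,0,1,0],[0,0,1.7,0],[0,0,2.1,0],[0,0,2.18,0],[0,0,2.18,0],[0,0,2.18,0]]}}

```text
time_s: 20.73
tool_pos: [451.4, 124.2, 12.6]
eef_rot: [[0.544, 0.839, 0.001], [0.839, -0.544, 0.0], [0.001, 0.001, -1.0]]
ft_force: [-0.4, -0.0, 0.4]
opening: 84.6
grip_force: 0.0
```

Request:
{"op": "apply_moves", "data": {"series": [[0,0,0,0],[0,0,0,0],[0,0,0,0],[0,0,0,0],[0,0,0,0],[0,0,0,0],[0,0,0,0],[0,0,0,0],[0,0,0,0]], "grip": 1, "force": 10}}

```text
time_s: 21.48
tool_pos: [450.8, 124.0, 11.7]
eef_rot: [[0.544, 0.839, -0.0], [0.839, -0.544, 0.0], [-0.0, -0.0, -1.0]]
ft_force: [-0.3, 0.2, -0.1]
opening: 35.5
grip_force: 10.0
```

Request:
{"op": "apply_moves", "data": {"series": [[0,0,-1,0],[0,0,-2,0],[0,0,-3,0],[0,0,-4,0],[0,0,-4,0],[0,0,-4,0]]}}

```text
time_s: 21.98
tool_pos: [451.6, 124.0, 112.8]
eef_rot: [[0.544, 0.839, 0.003], [0.839, -0.544, 0.0], [0.002, 0.002, -1.0]]
ft_force: [-0.3, -0.7, -0.8]
opening: 35.6
grip_force: 10.0
```

Run:
```python
from h import *
x,y=tr(37,-36,RC,RA);print(x,y)
go((x,y,110,1.528),(x,y,21,1.528))
```

```text
645.4182757682261 -188.55723288004438
t 21.98 pos [451.6 124.  112.8] psi 0.995 open 35.6 gf 10.0 F [-0.3 -0.7 -0.8] q [ 0.    0.24 -0.46  2.13  0.15  0.81 -1.12]
(np.float64(645.4182757682261), np.float64(-188.55723288004438), 110, 1.528) -> [-6.27 13.31  0.13 -0.53]
(np.float64(645.4182757682261), np.float64(-188.55723288004438), 21, 1.528) -> [-6.28 13.3   3.69 -0.53]
```

Request:
{"op": "apply_moves", "data": {"series": [[-0.4,1,0,0.1],[-1.1,2.3,0,0.2],[-1.8,3.8,0,0.32],[-2.5,5.3,0,0.44],[-3.2,6.8,0,0.56],[-3.9,8.3,0,0.68],[-4.6,9.8,0,0.8],[-5.3,11.3,0,0.92],[-5.9,12.6,0,1.03],[-6.2,13.2,0,1.03],[-6.28,13.3,0,1.03],[-6.28,13.3,0.5,1.03],[-6.28,13.3,1.5,1.03],[-6.28,13.3,2.2,1.03],[-6.28,13.3,2.4,1.03],[-6.28,13.3,2.4,1.03],[-6.28,13.3,2.4,1.03]]}}

```text
time_s: 23.4
tool_pos: [644.2, -187.7, 51.6]
eef_rot: [[0.999, -0.033, -0.001], [-0.033, -0.999, 0.0], [-0.001, -0.0, -1.0]]
ft_force: [-0.0, 0.1, -0.6]
opening: 35.9
grip_force: 10.0
```

Run:
```python
from h import *
x,y=tr(37,-36,RC,RA)
s=capture("scene");cv2.imwrite("pics/s8.png",cv2.resize(s[110:240,180:340],None,fx=4,fy=4))
go((x,y,20.6,-0.043))
```

```text
t 23.45 pos [ 644.7 -188.1   52.3] psi -0.033 open 35.7 gf 10.0 F [ 0.9 -0.1 -0.3] q [ 0.26  0.58 -0.09  1.72  0.07  0.84 -1.47]
(np.float64(645.4182757682261), np.float64(-188.55723288004438), 20.6, -0.043) -> [0.03 0.02 1.27 0.01]
```

View pics/s8.png

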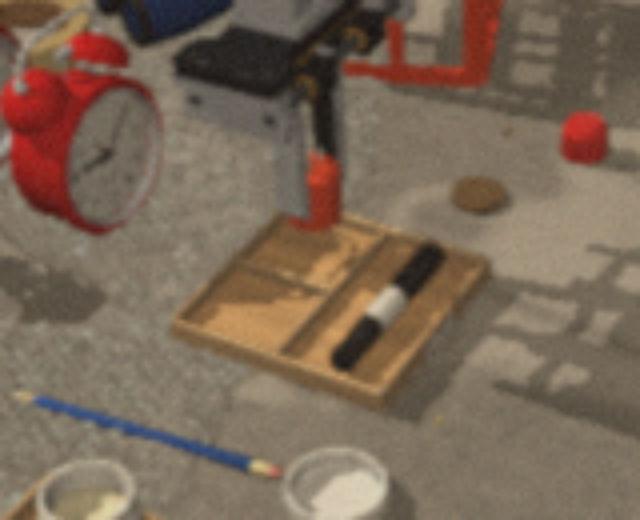

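The marker lies well inside the long bay, crop (388,305). The plug hovers above the far square bay at (320,190). Lowering.

Request:
{"op": "apply_moves", "data": {"series": [[0,0,0.6,0],[0,0,1,0],[0,0,1.2,0],[0.02,0.02,1.26,0],[0.02,0.02,1.26,0],[0.02,0.02,1.26,0]]}}

```text
time_s: 23.95
tool_pos: [645.2, -189.2, 20.7]
eef_rot: [[0.999, -0.034, 0.001], [-0.034, -0.999, -0.0], [0.001, 0.0, -1.0]]
ft_force: [-0.5, -0.3, 0.2]
opening: 35.6
grip_force: 10.0
```

Request:
{"op": "apply_moves", "data": {"series": [[0,0,0,0],[0,0,0,0],[0,0,0,0],[0,0,0,0],[0,0,0,0],[0,0,0,0]], "grip": -0.1}}

```text
time_s: 24.45
tool_pos: [645.0, -189.1, 20.3]
eef_rot: [[0.999, -0.034, 0.0], [-0.034, -0.999, 0.0], [0.0, -0.0, -1.0]]
ft_force: [-0.0, -0.4, -0.1]
opening: 51.9
grip_force: 0.0
```

Request:
{"op": "apply_moves", "data": {"series": [[0,0,-0.5,0],[0,0,-2,0],[0,0,-3.5,0],[0,0,-5,0],[0,0,-6.5,0],[0,0,-7,0],[0,0,-7,0],[0,0,-7,0]]}}

```text
time_s: 25.12
tool_pos: [645.1, -189.2, 196.5]
eef_rot: [[0.999, -0.034, 0.002], [-0.034, -0.999, -0.0], [0.002, 0.0, -1.0]]
ft_force: [-0.0, -0.1, -1.2]
opening: 51.9
grip_force: 0.0
```

Run:
```python
from h import *
for c in("top","scene"):
  s=capture(c)
  for n in("plug_mid","glue_mid"):print(c,n,[(np.round(d["location"]),round(d["score"],2)) for d in mark_of(c,n)[:2]])
  if c=="scene":cv2.imwrite("pics/s9.png",cv2.resize(s[110:400,180:340],None,fx=2,fy=2))
go((457,270,195,0.7),(457,270,150,.7))
```

```text
top plug_mid [(array([ 645., -194.,   28.]), 0.67)]
top glue_mid [(array([463., 270.,  64.]), 0.89)]
scene plug_mid [(array([ 574., -149.,   18.]), 0.72), (array([ 647., -186.,   25.]), 0.57)]
scene glue_mid [(array([455., 268.,  63.]), 0.94)]
t 25.42 pos [ 644.5 -189.   194.1] psi -0.034 open 51.8 gf 0.0 F [-0.4 -0.4 -1.1] q [ 0.26  0.43 -0.1   1.62  0.05  1.1  -1.45]
(457, 270, 195, 0.7) -> [-8.120e+00 -1.809e+01 -1.000e-02 -7.300e-01]
(457, 270, 150, 0.7) -> [ -8.12 -18.09   1.79  -0.73]
```

View pics/s9.png

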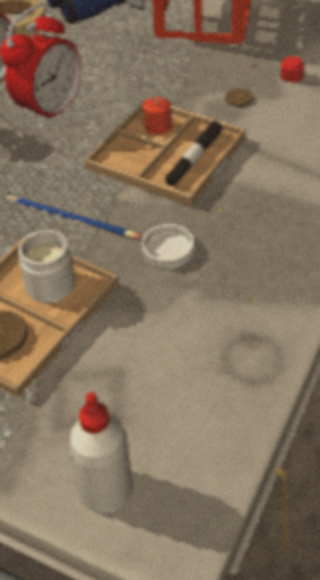

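The plug stands upright in its bay (158,115), the marker, jar and medallion are in place, and the glue is at (100,460). Going over the glue.

Request:
{"op": "apply_moves", "data": {"series": [[-0.5,-1,0,-0.1],[-1.2,-2.6,0,-0.2],[-1.9,-4.2,0,-0.3],[-2.6,-5.8,0,-0.4],[-3.3,-7.4,0,-0.5],[-4,-9,0,-0.6],[-4.8,-10.6,0,-0.73],[-5.5,-12.2,0,-0.73],[-6.2,-13.8,0,-0.73],[-6.9,-15.4,0,-0.73],[-7.6,-17,0,-0.73],[-8.08,-18.09,0,-0.73],[-8.08,-18.09,0,-0.73],[-8.08,-18.09,0.8,-0.73],[-8.08,-18.09,1.6,-0.73],[-8.08,-18.09,1.6,-0.73],[-8.08,-18.09,1.6,-0.73]], "grip": -1}}

```text
time_s: 26.83
tool_pos: [458.0, 269.3, 154.6]
eef_rot: [[0.767, 0.641, -0.002], [0.641, -0.768, -0.001], [-0.002, -0.001, -1.0]]
ft_force: [-0.5, -0.4, 0.0]
opening: 93.9
grip_force: 0.0
```

Run:
```python
from h import *
s=capture("scene");cv2.imwrite("pics/s10.png",cv2.resize(s[240:420,150:350],None,fx=3,fy=3))
print([(np.round(d["location"]),round(d["score"],2)) for d in mark_of("scene","glue_mid")[:2]])
go((458,270,65,0.7))
```

```text
[(array([452., 266.,  60.]), 0.75)]
t 26.93 pos [459.  269.8 156.1] psi 0.695 open 94.1 gf 0.0 F [0.1 0.8 0.8] q [-0.25  0.28 -0.47  1.95  0.16  0.94 -1.67]
(458, 270, 65, 0.7) -> [-0.03 -0.03  3.64 -0.  ]
```

View pics/s10.png

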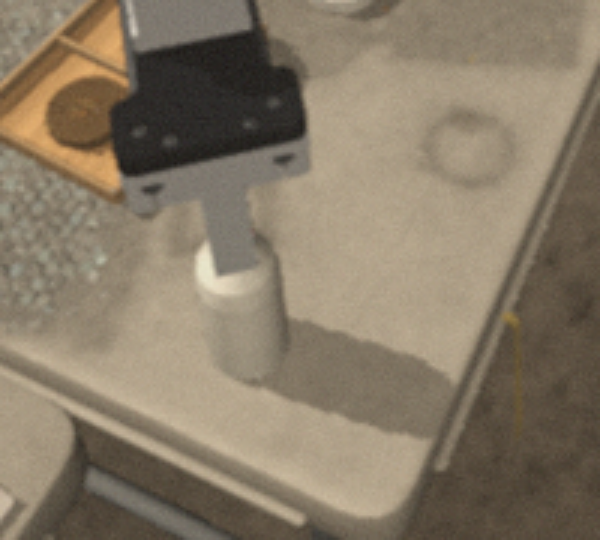

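The bottle (crop (240,300)) is between the fingers, and the near finger is in front of it. Going down and gripping.

Request:
{"op": "apply_moves", "data": {"series": [[-0.06,-0.06,1,0],[-0.06,-0.06,2,0],[-0.06,-0.06,3,0],[-0.06,-0.06,3.5,0],[-0.06,-0.06,3.62,0],[-0.06,-0.06,3.62,0],[-0.06,-0.06,3.62,0]]}}

```text
time_s: 27.52
tool_pos: [457.2, 270.4, 66.0]
eef_rot: [[0.768, 0.641, 0.001], [0.641, -0.768, 0.001], [0.001, 0.0, -1.0]]
ft_force: [0.4, -0.3, 0.5]
opening: 94.1
grip_force: 0.0
```

Request:
{"op": "apply_moves", "data": {"series": [[0,0,0,0],[0,0,0,0],[0,0,0,0],[0,0,0,0],[0,0,0,0],[0,0,0,0],[0,0,0,0],[0,0,0,0],[0,0,0,0],[0,0,0,0]], "grip": 1, "force": 15}}

```text
time_s: 28.35
tool_pos: [456.5, 269.9, 64.8]
eef_rot: [[0.768, 0.641, 0.0], [0.641, -0.768, -0.0], [0.0, 0.0, -1.0]]
ft_force: [1.3, -2.0, 1.2]
opening: 43.2
grip_force: 15.0
```

Request:
{"op": "apply_moves", "data": {"series": [[0,0,-0.6,0],[0,0,-1.6,0],[0,0,-2.6,0],[0,0,-3.6,0],[0,0,-4,0],[0,0,-4,0],[0,0,-4,0]]}}

```text
time_s: 28.93
tool_pos: [456.4, 269.7, 164.2]
eef_rot: [[0.768, 0.641, 0.0], [0.641, -0.768, -0.0], [0.0, 0.0, -1.0]]
ft_force: [-0.2, -0.9, -2.4]
opening: 43.4
grip_force: 15.0
```

Run:
```python
from h import *
x,y=tr(37,36,RC,RA);print(x,y)
go((x,y,165,0),(x,y,73,0))
```

```text
648.5133217724273 -116.6237866242735
t 28.93 pos [456.4 269.7 164.2] psi 0.696 open 43.4 gf 15.0 F [-0.2 -0.9 -2.4] q [-0.24  0.27 -0.48  1.95  0.15  0.96 -1.67]
(np.float64(648.5133217724273), np.float64(-116.6237866242735), 165, 0) -> [-4.   16.79 -0.03  0.7 ]
(np.float64(648.5133217724273), np.float64(-116.6237866242735), 73, 0) -> [-4.   16.79  3.65  0.7 ]
```

Request:
{"op": "apply_moves", "data": {"series": [[-0.2,0.8,0,0],[-0.5,2,0,0.05],[-0.85,3.5,0,0.1],[-1.2,5,0,0.2],[-1.55,6.5,0,0.3],[-1.9,8,0,0.4],[-2.25,9.5,0,0.5],[-2.6,11,0,0.6],[-3,12.5,0,0.7],[-3.35,14,0,0.7],[-3.7,15.5,0,0.7],[-3.9,16.4,0,0.7],[-4,16.79,0,0.7],[-4,16.79,0,0.7],[-4,16.79,1,0.7],[-4,16.79,2,0.7],[-4,16.79,2.4,0.7],[-4,16.79,2.4,0.7],[-4,16.79,2.4,0.7]]}}

```text
time_s: 30.52
tool_pos: [648.3, -115.2, 104.4]
eef_rot: [[1.0, -0.003, -0.001], [-0.003, -1.0, 0.0], [-0.001, -0.0, -1.0]]
ft_force: [0.2, -0.2, -2.1]
opening: 43.6
grip_force: 15.0
```

Run:
```python
from h import *
x,y=tr(37,36,RC,RA)
s=capture("scene");cv2.imwrite("pics/s11.png",cv2.resize(s[90:240,180:340],None,fx=4,fy=4))
go((x,y,73.3,0))
```

```text
t 30.57 pos [ 649.  -115.6  105.5] psi -0.003 open 43.0 gf 15.0 F [-0.3  0.2 -1.8] q [ 0.19  0.5  -0.15  1.72  0.09  0.93 -1.57]
(np.float64(648.5133217724273), np.float64(-116.6237866242735), 73.3, 0) -> [-0.02  0.04  1.29 -0.  ]
```

View pics/s11.png

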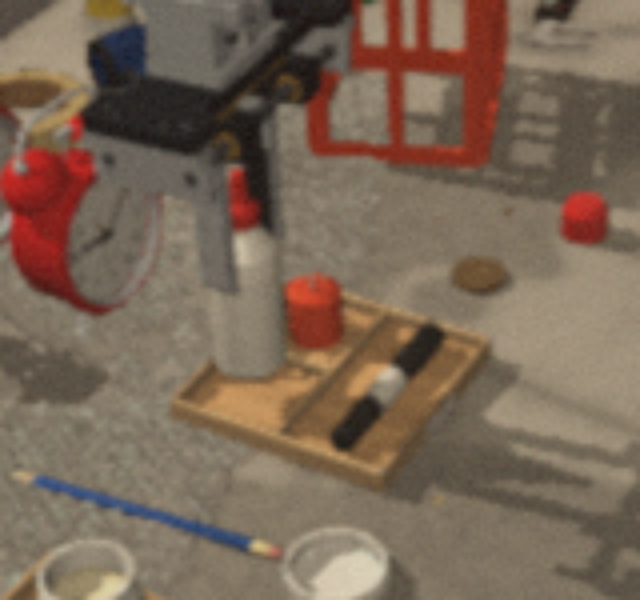

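The bottle is upright over the free square bay, crop (250,350), and clear of the plug. Lowering and releasing.

Request:
{"op": "apply_moves", "data": {"series": [[0,0.03,0.5,0],[0,0.03,0.9,0],[0,0.03,1.15,0],[0,0.03,1.27,0],[0,0.03,1.27,0],[0,0.03,1.27,0]]}}

```text
time_s: 31.07
tool_pos: [648.7, -117.1, 72.7]
eef_rot: [[1.0, -0.004, -0.0], [-0.004, -1.0, 0.0], [-0.0, -0.0, -1.0]]
ft_force: [-0.4, -0.4, -1.6]
opening: 43.3
grip_force: 15.0
```

Request:
{"op": "apply_moves", "data": {"series": [[0,0,0,0],[0,0,0,0],[0,0,0,0],[0,0,0,0],[0,0,0,0],[0,0,0,0],[0,0,0,0]], "grip": -0.6}}

```text
time_s: 31.65
tool_pos: [648.7, -117.1, 73.0]
eef_rot: [[1.0, -0.004, 0.0], [-0.004, -1.0, 0.0], [0.0, -0.0, -1.0]]
ft_force: [0.2, 0.6, 0.1]
opening: 75.5
grip_force: 0.0
```

Request:
{"op": "apply_moves", "data": {"series": [[0,0,-0.6,0],[0,0,-1.8,0],[0,0,-3,0],[0,0,-4.2,0],[0,0,-5,0],[0,0,-5,0],[-2,-2,-5,0],[-3,-3,-5,0],[-4,-4,-5,0],[-4,-4,-5,0],[-4,-4,-5,0],[-4,-4,-5,0]]}}

```text
time_s: 32.65
tool_pos: [548.8, -16.1, 198.1]
eef_rot: [[1.0, -0.003, 0.0], [-0.003, -1.0, -0.0], [0.0, 0.0, -1.0]]
ft_force: [0.4, -0.4, -0.3]
opening: 75.2
grip_force: 0.0
```

Run:
```python
from h import *
s=capture("scene");cv2.imwrite("pics/s12.png",cv2.resize(s[90:330,120:340],None,fx=2.5,fy=2.5))
go()
```

```text
t 32.7 pos [549.4 -17.  198. ] psi -0.004 open 75.3 gf 0.0 F [ 0.1 -0.6  0.6] q [ 0.1   0.24 -0.21  1.89  0.06  1.02 -1.72]
```

View pics/s12.png

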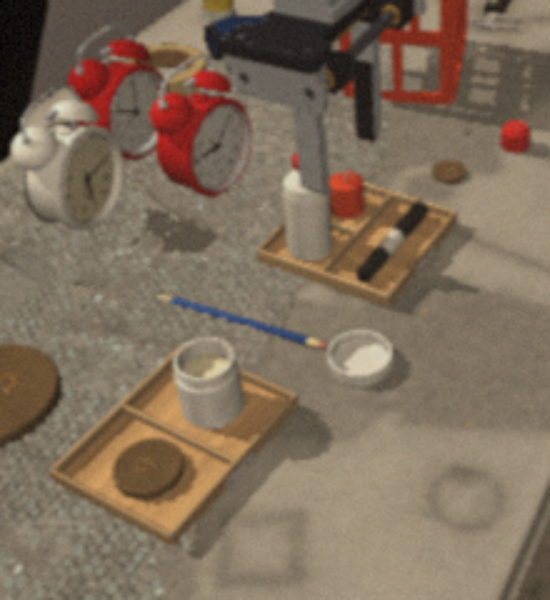

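All five parts sit in their bays: jar (208,380), medallion (148,467), marker (393,240), plug (346,195) and glue (307,215) upright. The arm is clear, so I'm handing in.

```bash
python3 -c "
from bench import *
print(close_job())"
```

```text
the job is handed in; nothing more can be done
None
```

Both kits are made up and the job is handed in: the last picture showed all five parts resting in their bays with the arm clear, about 33 s into the 120 s allowed, but no verdict came back.

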